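# Set the truing stand's sliding leg to the tape mark and lock it

## Task

Set the wheel truing stand up for the next wheel: take its sliding leg by the red cam lever, draw the leg outward against its return spring until the tip of the white pointer is on the yellow tape, and keep it there while you swing the lever all the way down flat. Finish still holding the leg at the mark by the lever, lever fully down: do not let go. Leave the other things on the bench alone.

Things in the scene. Friction and masses are not known exactly. Their poses are not given: they have to be found in the camera images.
- stand: Bicycle wheel truing stand fixed to the bench. Origin on the bench under its cross beam; local -x is its front (to the robot). Black beam along local y from +0.11 to -0.165 m, 50 mm wide, top 42 mm above the bench. Two grey plate legs 373 mm tall rise at local x -0.004 to +0.036 m (keep the gripper in front of them): the left (y +0.075 m) is fixed, the right is leg. Base plate 12 mm high.
- leg: Sliding leg: grey carriage 66 x 52 mm on the beam, tall plate, and the red cam lever it carries. Axes as the stand's. It slides only along the stand's y; it starts fully in on its stop, origin at stand y -0.008 m, and can be drawn 95 mm outward (to -y). A spring pulls it back in with 3 N at the stop, 6 N at full travel (friction under 1 N): not held, it slides back.
- pointer (a point): Tip of the white pointer on the outer (-y) side of the sliding leg's carriage, just above the beam's top face. This tip must come to lie on the yellow tape. In the leg's frame it is at y -0.042 m.
- tape: Band of yellow tape, 10 mm wide (along y), stuck round the cross beam: the length mark. Origin on the beam's top face at the middle of the band's width; axes parallel to the stand's. It lies 35 to 75 mm outward of where the pointer starts.
- cam_lever (a joint): Angle of the red cam lever on the leg. 0 = shut, a hard stop: lever level, pointing to the stand's front (local -x). It grows as the lever rises, to 1.15 at most; it starts open at 0.85 to 1.10. It turns about an axis along the stand's y through lever_pivot and stays where it is left; moving it takes 4 to 5 N at the grip.
- lever_pivot (a point): Pivot of the cam lever on the sliding leg, 68 mm above the bench, at leg-frame x -0.024, y 0.
- lever_grip (a point): Middle of the lever's red grip barrel, 22 mm across, 26 mm long, axis along the stand's y, 80 mm from the pivot: in the leg's frame x = -0.024 - 0.080 cos(angle), y = 0, z = 0.068 + 0.080 sin(angle). Pinch its flat ends from above (fingers closing along the stand's y); it turns between the pads, so the gripper can stay upright as the lever swings. 40 mm free on both sides.
- cassette: Bystander: bicycle sprocket cassette lying flat, 100 mm across, 32 mm high, to the right of the stand.
- oil: Bystander: green oil bottle with a red nozzle, 44 mm across, 130 mm tall, to the left of the stand.
- wrench: Bystander: steel wrench 160 mm long lying on the bench in front of the stand's left side.
- grease: Bystander: blue grease tub with white lid, 68 mm across, 50 mm high, right of the stand, nearer the robot.

How it is judged (in metres and radians):
On the way:
1. the leg is held with its pointer tip on the tape while the lever is still open (y of pointer in the frame of tape between -0.005 and 0.005 m and contact force between the fingers and leg above 1 N and value of joint cam_lever above 0.4 rad), for 0.2 s.
At the end, for the whole second after the job is handed in: The pointer tip lies on the 10 mm wide tape (within 5 mm of its middle), the cam lever is fully down (within 0.08 rad of its stop), the leg is still, and the gripper's fingers are still holding it (over 1 N on the leg or its lever) (y of pointer in the frame of tape between -0.005 and 0.005 m and contact force between the fingers and leg above 1 N and value of joint cam_lever below 0.08 rad and linear speed of leg below 0.01 m/s); the arm keeps its last pose, push and grip.
It fails at once if the lever is swung towards shut (below 0.4 rad) with the pointer more than 8 mm off the middle of the tape (value of joint cam_lever below 0.4 rad and not (y of pointer in the frame of tape between -0.008 and 0.008 m)).
It fails at once if the cassette is pushed more than 30 mm from its place (distance of cassette from where it was at the start of the episode above 0.03 m).
It fails at once if the oil is pushed more than 30 mm from its place (distance of oil from where it was at the start of the episode above 0.03 m).
It fails at once if the wrench is pushed more than 30 mm from its place (distance of wrench from where it was at the start of the episode above 0.03 m).
It fails at once if the grease is pushed more than 30 mm from its place (distance of grease from where it was at the start of the episode above 0.03 m).
It also fails if it takes over 42 s, if anything falls off the work surface, if the arm or the gripper's body presses on something with over 40 N, if the wrist force passes 120 N, or if a joint passes its speed limit or range.

## Robot

A 6-joint arm with a two-finger parallel gripper is mounted at the origin on the work surface. World frame = base frame: x ahead of the robot, y to its left, z up, the work surface at z = 0. Lengths are in m, angles in degrees, forces in N, time in s.
With the tool pointing down it reaches from about 0.4 to 0.825 m from the base axis. Payload 7 kg.
Tool frame: the origin (TCP) lies where the fingers leave the gripper's body, on its centre line; the fingertips stand 66 mm ahead of it and the grasp point (between the pads) lies 47 mm ahead of it; z points along the fingers, y is the direction in which the jaws open and shut (so a half turn about z gives the same grasp; the last joint's range is limited). The gripper opens to 88 mm and grips with 3 to 60 N. Pads are 19 mm wide; open, the fingers measure 130 mm over their backs; the gripper's body (78 mm by 193 mm) begins 47 mm behind the grasp point.
Start: joints at [-48.065, 20.546, 0.682, 0, -70.136, -16.507], TCP at [0.29, -0.61, 0.292] pointing down, gripper open.
Joint ranges: [-176.03, 176.03], [-82.01, 121.73], [-58.28, 71.71], [-173.87, 95.51], [-174.79, -0.11], [-173.66, 173.66]. Speed limits (degrees/s): [136.94, 136.94, 172.46, 180, 180, 180].

## Interface

Orientations are given as [roll, pitch, yaw] about the fixed x, y, z axes, in that order (R = Rz(yaw) Ry(pitch) Rx(roll)).
In Python, from plant import get_obs, snapshot, close_job gives the robot as it stands.
- The arm moves only by the tool play_rows, never from a script. Its argument "series" is a list of rows, each a list of 5 numbers: the opening in per cent of the stroke, from 0 (shut) to 100 (fully open), then the shift along the tool's x, y, z in m, then the turn about the tool's z in degrees. In form: [[jaw, dx, dy, dz, spin], ...]. A call has 1 to 10 rows; each row is the pose to reach, as a shift and turn from the pose commanded when the call began, along the tool's axes at that moment; what a row does not reach only later rows make up. A row lasts 1/10 s, in which the tool goes at most 50 mm and 8.59 degrees, less where a joint would pass 70% of its speed; a pose out of reach is approached as far as the arm can. A call with a gripper value outside its range is refused whole. The fingers move at their own pace and stop on an object; the grip force is fixed at half the most. Time passes only in rows, so rows that repeat a pose let the fingers close. It gives the time, the measured TCP pose, the force and the opening at its end, in the units of the state.
- get_obs(): the state, without advancing time (a new reading comes with each control period).
- snapshot(name): name is "scene" or "side" or "wrist"; returns a dict with "frame" (384x512x3 uint8, red, green, blue), "z_map" (384x512 float32, m along the optical axis (not along the pixel's ray), 0 where there is no reading), "mtx" (3x3 intrinsics, pixels), "camera_from_world" (4x4, takes a point from world to camera coordinates); the wrist camera has in their place "tool_from_camera" (4x4, takes a point from camera to tool coordinates, whose origin is the TCP and whose axes are the flange's). Camera axes: x right, y up, looking along -z (the intrinsics and any distortion apply to the point x, -y, -z); pixel columns grow to the right and rows downward; lengths in m; the calibration is good to about 2 mm. The wrist camera is an equidistant fisheye: a pixel r from the principal point sees the ray r / f radians off the axis. A picture is of the moment at which its call begins: read the wrist's pose just before it.
- close_job(): hands the job in, once; it reports no verdict.
The state is a dict: "clock": time; "joint_pos": joint angles; "qvel": joint speeds; "tau": joint torques, N m; "tool_pos": TCP position; "orientation": TCP orientation; "force": force on the tool from outside, world axes, zero at the start; "moment": the same for the moment, N m; "opening": finger opening in m.
Only numpy, scipy, OpenCV 4.12 (cv2) and the standard library are available. Lean on these libraries where they do the work, as an engineer would, in place of code of your own. Each camera call takes 0.05 s, during which the arm holds its last target.

## Working session

There is one attempt and no reset: what is moved stays moved. The work goes in short steps, Python scripts to look and compute and a tool call to move; the robot and the scene stay as the last step left them, time stands still between calls to the robot, and variables do not carry over. Pictures are saved under pics/ and viewed, and the job is handed in when it is done.

Besides the shell and the picture viewer there is one more tool, called after "Request:" in YAML: its name, and indented under it one key for each argument. play_rows: Moves the arm, as the interface text tells. Its arguments: {"type":"object","properties":{"series":{"type":"array"}},"required":["series"]}

```bash
mkdir -p pics; ls; python3 - <<'E'
from plant import get_obs, snapshot
import cv2,numpy as np
o=get_obs(); print(o)
for n in ("scene","side"):
    s=snapshot(n); np.savez(f"pics/{n}0.npz",**s); cv2.imwrite(f"pics/{n}0.png",cv2.resize(s["frame"][:,:,::-1],(768,576)))
    print(s["mtx"],s["camera_from_world"],[k for k in s])
E
```

```text
pics
{'clock': 0.0, 'joint_pos': array([-4.80649107e+01,  2.05906696e+01,  6.34767896e-01, -1.94474110e-02,
       -7.01361838e+01, -1.65082202e+01]), 'qvel': array([ 0.10480249, -0.01907218, -0.00429595,  0.03123299,  0.08297581,
        0.10590549]), 'tau': array([ 1.26032542e-04, -5.82731152e+01,  2.93050522e+01,  6.99721053e+00,
        6.77369404e-03, -1.16172278e-04]), 'tool_pos': array([ 0.28965278, -0.60927846,  0.29124091]), 'orientation': array([ 1.79906515e+02, -8.64045882e-03, -1.54579746e+02]), 'force': array([ 0.7545325 , -0.28119053, -0.65628751]), 'moment': array([0.02434996, 0.00900907, 0.0171663 ]), 'opening': 0.08782586527298303}
[[451.61625631   0.         260.5955855 ]
 [  0.         451.61625631 186.88099166]
 [  0.           0.           1.        ]] [[-0.4555489   0.89011858  0.01281049  0.2231876 ]
 [-0.55375417 -0.2946115   0.77881987  0.25605328]
 [ 0.69701616  0.34769667  0.62711682 -1.52802783]
 [ 0.          0.          0.          1.        ]] ['frame', 'z_map', 'mtx', 'camera_from_world']
[[356.31660925   0.         248.48569505]
 [  0.         356.31660925 191.07966297]
 [  0.           0.           1.        ]] [[ 0.90571762 -0.423686   -0.01287502 -0.51031135]
 [ 0.23024284  0.46623559  0.85417364 -0.19104953]
 [-0.35589862 -0.7766045   0.51982846 -0.61056528]
 [ 0.          0.          0.          1.        ]] ['frame', 'z_map', 'mtx', 'camera_from_world']
```

View pics/scene0.png

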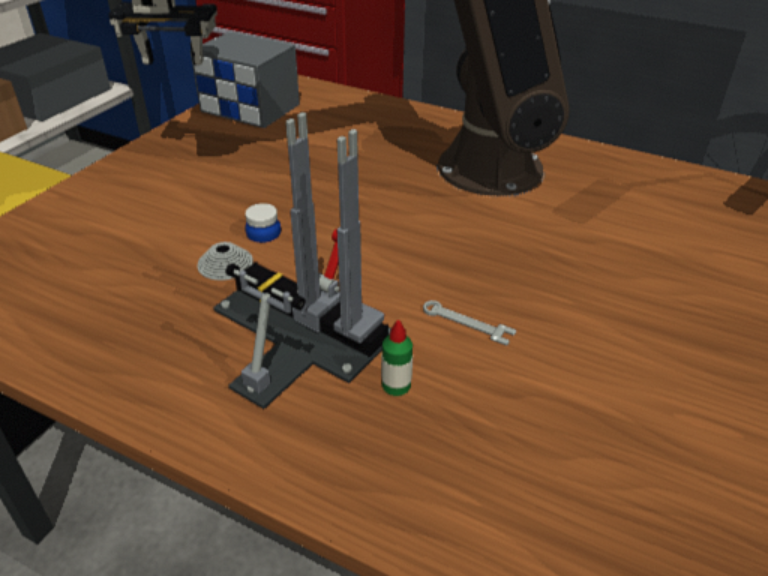

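View pics/side0.png

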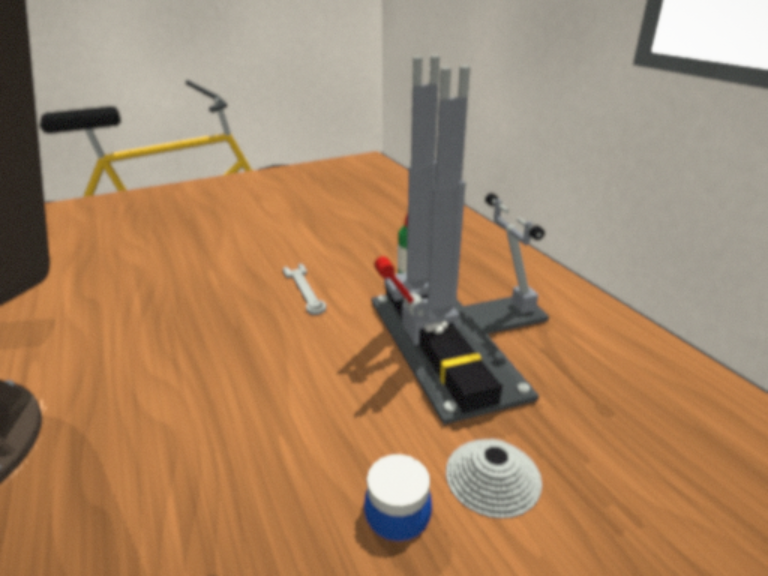

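The scene view has the stand at about (310,310) with the tape at (270,282). The side view shows the red lever grip at (385,267), the tape at (462,361), and the grease and cassette nearer the camera. Next I'll measure with depth.

```bash
cat > h.py <<'E'
import numpy as np,cv2
def load(f): return dict(np.load(f))
def cloud(s):
    K=s["mtx"];z=s["z_map"];T=np.linalg.inv(s["camera_from_world"])
    v,u=np.mgrid[:z.shape[0],:z.shape[1]]
    c=np.stack([(u-K[0,2])/K[0,0]*z,-(v-K[1,2])/K[1,1]*z,-z],-1)
    return c@T[:3,:3].T+T[:3,3]
def ray(s,uv,h):
    K=s["mtx"];T=np.linalg.inv(s["camera_from_world"])
    d=T[:3,:3]@np.array([(uv[0]-K[0,2])/K[0,0],-(uv[1]-K[1,2])/K[1,1],-1]);o=T[:3,3]
    return o+d*(h-o[2])/d[2]
def proj(s,p):
    c=s["camera_from_world"]@np.append(p,1);K=s["mtx"]
    return K[0,2]-K[0,0]*c[0]/c[2],K[1,2]+K[1,1]*c[1]/c[2]
E
python3 - <<'E'
from h import *
for n in("scene","side"):
    s=load(f"pics/{n}0.npz");P=cloud(s);f=s["frame"];hsv=cv2.cvtColor(f,cv2.COLOR_RGB2HSV)
    ok=(s["z_map"]>0)&(P[...,0]>.3)&(P[...,0]<1.1)&(abs(P[...,1])<.6)
    def rep(name,m):
        m=m&ok; k,l,st,ce=cv2.connectedComponentsWithStats(m.astype(np.uint8))
        for i in range(1,k):
            if st[i,4]>15:
                q=P[l==i]; print(n,name,st[i],ce[i].round(1),np.median(q,0).round(4),q.min(0).round(3),q.max(0).round(3))
    H,S,V=hsv[...,0],hsv[...,1],hsv[...,2]
    rep("yellow",(H>22)&(H<33)&(S>150)&(V>120)&(P[...,2]>.01))
    rep("red",((H<4)|(H>175))&(S>180)&(V>70)&(P[...,2]>.03))
    # beam top dark at z~.042
    m=ok&(V<50)&(abs(P[...,2]-.042)<.004)&(P[...,2]>0)
    q=P[m][:,:2]; print(n,len(q),cv2.minAreaRect(q.astype(np.float32)),np.median(P[m],0))
    m=ok&(abs(P[...,2]-.012)<.003)&(S<80)
    q=P[m][:,:2]; print('base',len(q),cv2.minAreaRect(q.astype(np.float32)))
    x0,y0=(120,60) if n=="scene" else (230,110)
    cv2.imwrite(f"pics/{n}0z.png",cv2.resize(f[y0:y0+200,x0:x0+180,::-1],None,fx=3,fy=3,interpolation=cv2.INTER_CUBIC) if n=="side" else cv2.resize(f[150:270,130:290,::-1],None,fx=4.5,fy=4.5,interpolation=cv2.INTER_CUBIC))
E
```

```text
scene yellow [172 182  16  12  57] [179.5 187.4] [ 0.6117 -0.1664  0.0418] [ 0.587 -0.174  0.038] [ 0.636 -0.159  0.046]
scene red [217 153   8  33 129] [221.6 172.1] [ 0.5809 -0.0608  0.1014] [ 0.555 -0.069  0.079] [ 0.596 -0.052  0.145]
scene red [260 214  10  14 101] [264.7 221.5] [0.6922 0.1114 0.1134] [0.684 0.102 0.099] [0.699 0.119 0.13 ]
scene 533 ((0.684950053691864, -0.09226220846176147), (0.28033989667892456, 0.17694464325904846), 83.1882095336914) [ 0.61796795 -0.1353507   0.04085603]
base 2565 ((0.6506373286247253, -0.07514771819114685), (0.5441015362739563, 0.3314383327960968), 87.44857025146484)
side yellow [294 235  27  11 145] [306.4 239.8] [ 0.6069 -0.1671  0.0432] [ 0.582 -0.177  0.014] [ 0.659 -0.138  0.045]
side red [251 172  23  28 131] [258.8 181.3] [ 0.5526 -0.0695  0.1399] [ 0.542 -0.074  0.085] [ 0.586 -0.051  0.147]
side 1000 ((0.6122230887413025, -0.10972259193658829), (0.23680934309959412, 0.052543915808200836), 84.25704193115234) [ 0.60444775 -0.18356536  0.04286044]
base 3277 ((0.6290616989135742, -0.08041158318519592), (0.5572144389152527, 0.35662394762039185), 81.52922821044922)
```

View pics/side0z.png

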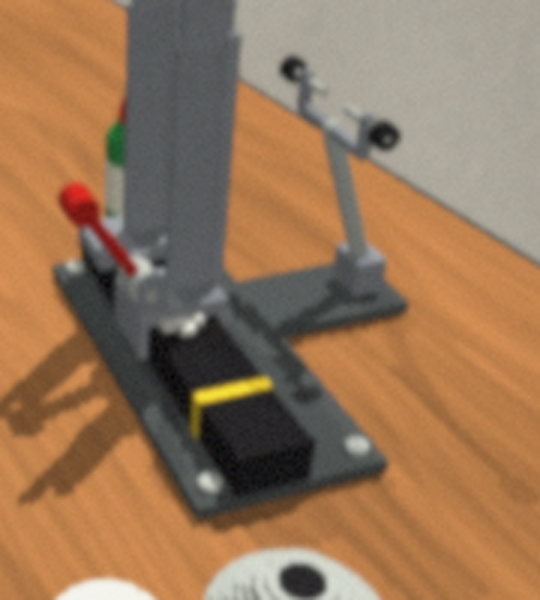

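View pics/scene0z.png

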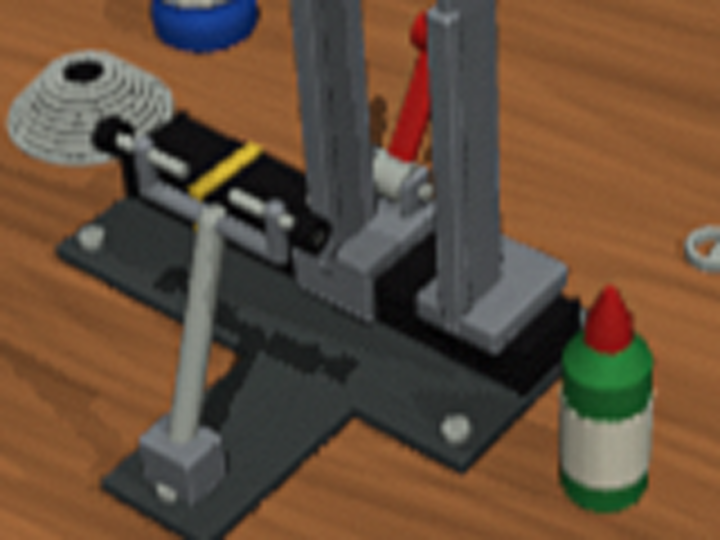

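```bash
python3 - <<'E'
from h import *
s=load("pics/side0.npz");P=cloud(s);f=s["frame"];hsv=cv2.cvtColor(f,cv2.COLOR_RGB2HSV);H,S,V=[hsv[...,i] for i in range(3)]
ok=(s["z_map"]>0)
b=ok&(V<60)&(abs(P[...,2]-.0425)<.0025)&(abs(P[...,0]-.61)<.06)&(P[...,1]<-.1)&(P[...,1]>-.3)
q=P[b]; print(len(q),np.median(q[:,2]))
# robust edges per y-bin
for lo in np.arange(-.24,-.1,.015):
    r=q[(q[:,1]>=lo)&(q[:,1]<lo+.015)]
    if len(r)>8: print(round(lo,3),len(r),np.percentile(r[:,0],[2,50,98]).round(4))
print(cv2.minAreaRect(q[:,:2].astype(np.float32)), np.percentile(q[:,1],[0,1,3,50]))
y=(H>20)&(H<35)&(S>120)&(V>90)&ok&(abs(P[...,2]-.0425)<.003)&(abs(P[...,1]+.17)<.05)
t=P[y]; vx=cv2.fitLine(t[:,:2].astype(np.float32),cv2.DIST_HUBER,0,.01,.01).ravel(); print('tape',len(t),t.mean(0),vx,np.degrees(np.arctan2(vx[1],vx[0])),cv2.minAreaRect(t[:,:2].astype(np.float32)))
s2=load("pics/scene0.npz");P2=cloud(s2);h2=cv2.cvtColor(s2["frame"],cv2.COLOR_RGB2HSV)
y=(h2[...,0]>20)&(h2[...,0]<35)&(h2[...,1]>120)&(h2[...,2]>90)&(abs(P2[...,2]-.0425)<.006)&(abs(P2[...,1]+.17)<.04)
t=P2[y]; vx=cv2.fitLine(t[:,:2].astype(np.float32),cv2.DIST_HUBER,0,.01,.01).ravel(); print('tape scene',len(t),t.mean(0),vx,np.degrees(np.arctan2(vx[1],vx[0])))
# red barrel blob in side: circle-ish
m=((H<5)|(H>175))&(S>170)&(V>70)&ok&(P[...,0]<.7)&(P[...,2]>.03); 
ys,xs=np.nonzero(m&(P[...,2]>.125)); print('grip px',xs.mean(),ys.mean(),xs.min(),xs.max(),ys.min(),ys.max(),P[m&(P[...,2]>.125)].mean(0))
E
```

```text
958 0.04292810454658899
-0.24 42 [0.5871 0.6108 0.6253]
-0.225 159 [0.5766 0.5991 0.6243]
-0.21 156 [0.5785 0.6022 0.6267]
-0.195 146 [0.5806 0.6037 0.6276]
-0.18 30 [0.5821 0.5926 0.617 ]
-0.165 51 [0.5855 0.6148 0.6325]
-0.15 127 [0.5869 0.6105 0.6343]
-0.135 115 [0.5882 0.6103 0.6358]
-0.12 107 [0.5903 0.6138 0.6378]
-0.105 25 [0.5919 0.6038 0.6397]
((0.6080982685089111, -0.1622021198272705), (0.1311492621898651, 0.051403820514678955), 82.70146942138672) [-0.22931709 -0.22805271 -0.22604741 -0.18218084]
tape 167 [ 0.6069387  -0.16715118  0.04318746] [ 0.99413735 -0.10812437  0.6069387  -0.16715118] -6.207205 ((0.6083208918571472, -0.16694778203964233), (0.019227612763643265, 0.0520981065928936), 83.20924377441406)
tape scene 66 [ 0.6111832  -0.16720763  0.04146018] [ 0.996012   -0.08921956  0.6137793  -0.1672884 ] -5.1187105
grip px 256.2432432432432 177.9189189189189 251 262 172 184 [ 0.55082936 -0.0662512   0.14085883]
```

```bash
python3 - <<'E'
from h import *
psi=np.radians(-7.1);R=np.array([[np.cos(psi),-np.sin(psi)],[np.sin(psi),np.cos(psi)]])
s=load("pics/side0.npz");P=cloud(s);f=s["frame"];hsv=cv2.cvtColor(f,cv2.COLOR_RGB2HSV);H,S,V=[hsv[...,i] for i in range(3)]
ok=(s["z_map"]>0)
b=ok&(V<60)&(abs(P[...,2]-.0425)<.0025)&(abs(P[...,0]-.61)<.06)&(P[...,1]<-.1)&(P[...,1]>-.3)
q=P[b][:,:2]@R
print(np.percentile(q,[0,1,2,5,50,95,98,99,100],axis=0).round(4))
xc=(np.percentile(q[:,0],1)+np.percentile(q[:,0],99))/2; ye=np.percentile(q[:,1],1)-.001
O=np.array([xc,ye+.165]); print('origin local',O,'world',R@O)
y=(H>20)&(H<35)&(S>120)&(V>90)&ok&(abs(P[...,2]-.0425)<.002)&(abs(P[...,1]+.17)<.05)
t=P[y][:,:2]@R-O; print('tape',np.percentile(t,[1,10,50,90,99],axis=0).round(4),t.mean(0))
m=((H<5)|(H>175))&(S>170)&(V>70)&ok&(P[...,0]<.7)&(P[...,2]>.125)
g=P[m].copy(); g[:,:2]=g[:,:2]@R-O; print('grip',g.min(0),g.max(0),g.mean(0))
for sn in("scene","side"):
  s=load(f"pics/{sn}0.npz");im=cv2.resize(s["frame"][:,:,::-1],None,fx=3,fy=3,interpolation=cv2.INTER_CUBIC)
  def mk(p,c):
    w=np.append(R@(np.array(p[:2])+O),p[2]);u,v=proj(s,w);cv2.circle(im,(int(u*3+1),int(v*3+1)),3,c,-1)
  for p in[(-.025,-.165,.042),(.025,-.165,.042),(-.025,.11,.042),(.025,.11,.042)]: mk(p,(0,255,0))
  mk((-.024,-.008,.068),(255,255,0)); mk((-.025,-.05,.043),(255,0,255)); mk((0,-.05,.043),(255,0,255))
  for a in(.85,.95,1.05): mk((-.024-.08*np.cos(a),-.008,.068+.08*np.sin(a)),(255,0,0))
  x,y0=(400,400) if sn=="scene" else (690,450)
  cv2.imwrite(f"pics/{sn}chk.png",im[y0:y0+450,x:x+500])
E
```

```text
[[ 0.5976 -0.1514]
 [ 0.5991 -0.1506]
 [ 0.5994 -0.1501]
 [ 0.6006 -0.1493]
 [ 0.6228 -0.106 ]
 [ 0.6456 -0.0321]
 [ 0.6473 -0.0277]
 [ 0.6481 -0.0254]
 [ 0.6493 -0.0203]]
origin local [0.62359001 0.01338002] world [ 0.62046208 -0.06379922]
tape [[-0.0245 -0.1128]
 [-0.0203 -0.1112]
 [ 0.0006 -0.1043]
 [ 0.0208 -0.0968]
 [ 0.0253 -0.0943]] [ 0.00032658 -0.10407531]
grip [-0.07748841 -0.01856693  0.12912654] [-0.05881244  0.00554071  0.14716086] [-0.0687957  -0.01103988  0.14085883]
```

View pics/scenechk.png

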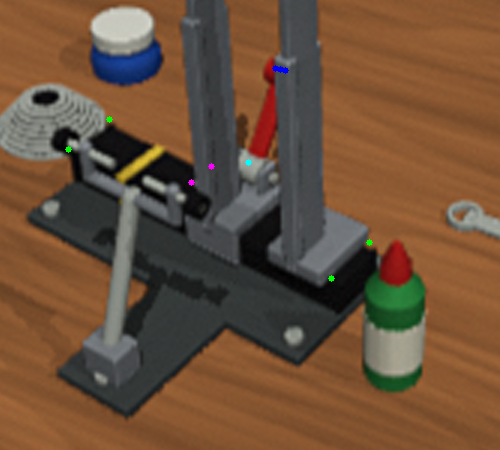

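View pics/sidechk.png

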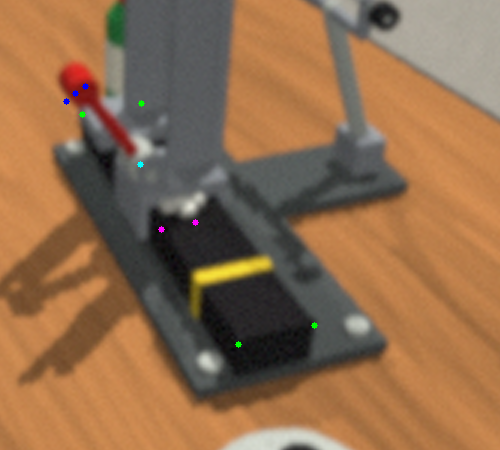

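```bash
python3 - <<'E'
from h import *
s=load("pics/scene0.npz");im=s["frame"][:,:,::-1]
cv2.imwrite("pics/a1.png",cv2.resize(im[170:250,140:270],None,fx=6,fy=6,interpolation=cv2.INTER_CUBIC))
s=load("pics/side0.npz");im=s["frame"][:,:,::-1]
im=np.clip(im.astype(float)*1.6,0,255).astype(np.uint8)
cv2.imwrite("pics/a2.png",cv2.resize(im[165:285,240:365],None,fx=5,fy=5,interpolation=cv2.INTER_CUBIC))
E
```

```text
(no output)
```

View pics/a1.png

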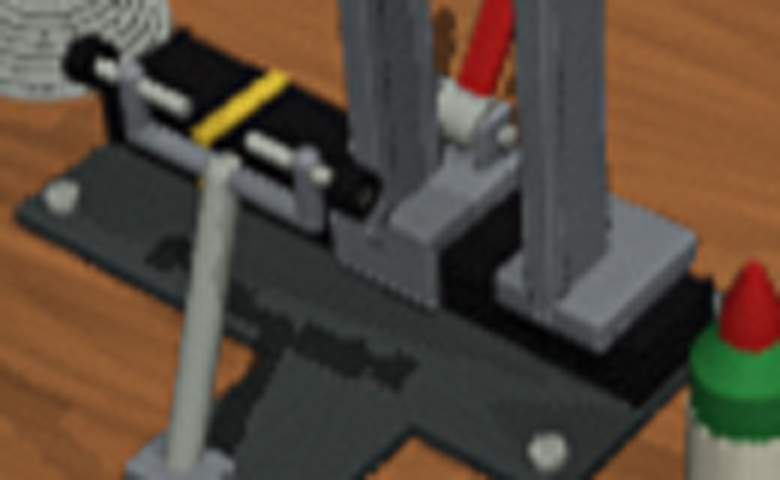

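View pics/a2.png

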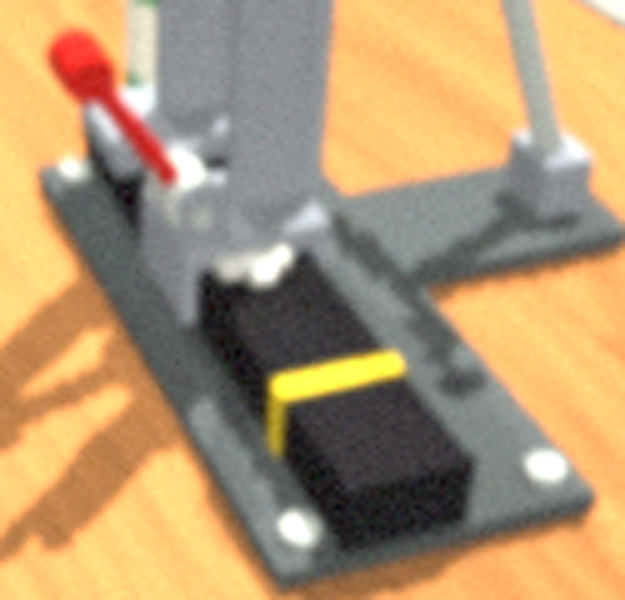

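```bash
python3 - <<'E'
from h import *
s=load("pics/side0.npz")
for n,u,v,h in[("endF",345,490,.042),("endB",468,455,.042),("tapeF",272,385,.042),("tapeB",402,365,.042),("carF",205,275,.042),("carB",308,262,.042),("ptr",270,268,.046),("plateFL",42,180,.012),("plateFR",282,580,.012),("plateBR",590,500,.012)]:
    print(n,ray(s,(240+u/5-.4,165+v/5-.4),h).round(4))
s=load("pics/scene0.npz")
for n,u,v,h in[("tapeF",283,74,.042),("tapeB",200,135,.042),("endR",715,285,.042),("plateBL",18,212,.012),("leftend",185,32,.042),("carBtm",437,308,.012)]:
    print(n,ray(s,(140+u/6-.4,170+v/6-.4),h).round(4))
for n in("scene","side"):
    s=load(f"pics/{n}0.npz");P=cloud(s)
    # depth check on bench
    m=(abs(P[...,2])<.02)&(abs(P[...,0]-.5)<.06)&(abs(P[...,1]+.05)<.15);print(n,np.median(P[m][:,2]))
E
```

```text
endF [ 0.577  -0.2203  0.042 ]
endB [ 0.6265 -0.2242  0.042 ]
tapeF [ 0.584 -0.16   0.042]
tapeB [ 0.6348 -0.1715  0.042 ]
carF [ 0.5961 -0.0874  0.042 ]
carB [ 0.639  -0.0982  0.042 ]
ptr [ 0.6195 -0.0996  0.046 ]
plateFL [0.5856 0.0498 0.012 ]
plateFR [ 0.5517 -0.2229  0.012 ]
plateBR [ 0.6755 -0.2379  0.012 ]
tapeF [ 0.5854 -0.163   0.042 ]
tapeB [ 0.6353 -0.17    0.042 ]
endR [0.6168 0.0595 0.042 ]
plateBL [ 0.6835 -0.2312  0.012 ]
leftend [ 0.5809 -0.217   0.042 ]
carBtm [ 0.6517 -0.0471  0.012 ]
scene -0.0010480663796625933
side 0.0005908690348108148
```

Request:
play_rows:
  series:
    - [100,-0.02,0.02,0,4]
    - [100,-0.05,0.05,0,10]
    - [100,-0.08,0.08,0,17]
    - [100,-0.11,0.11,0,24]
    - [100,-0.145,0.14,0,30]
    - [100,-0.18,0.17,0,32.5]
    - [100,-0.215,0.2,0,32.5]
    - [100,-0.25,0.23,0,32.5]
    - [100,-0.28,0.26,0,32.5]
    - [100,-0.3,0.28,0,32.5]

```text
clock: 1.1
tool_pos: [0.4409, -0.2256, 0.2921]
orientation: [180.0, 0.0, 173.0]
force: [1.4, -0.1, -0.1]
opening: 0.0875
```

Request:
play_rows:
  series:
    - [100,-0.008,0.025,0,0]
    - [100,-0.018,0.06,0,0]
    - [100,-0.028,0.095,0,0]
    - [100,-0.038,0.13,0,0]
    - [100,-0.046,0.16,0,0]
    - [100,-0.052,0.18,0,0]
    - [100,-0.052,0.18,0,0]
    - [100,-0.052,0.18,0,0]

```text
clock: 1.9
tool_pos: [0.5141, -0.0554, 0.2917]
orientation: [-180.0, -0.1, 173.0]
force: [0.2, 0.3, 0.2]
opening: 0.0876
```

```bash
python3 - <<'E'
from plant import get_obs, snapshot
import cv2,numpy as np
o=get_obs(); print(o["tool_pos"],o["orientation"],o["force"])
s=snapshot("wrist"); np.savez("pics/w1.npz",tp=o["tool_pos"],ori=o["orientation"],**s); print(s["mtx"],s["tool_from_camera"])
cv2.imwrite("pics/w1.png",cv2.resize(s["frame"][:,:,::-1],(768,576)))
E
```

```text
[ 0.5140694  -0.05538743  0.29173978] [-1.79985714e+02 -5.60873293e-02  1.72988584e+02] [0.17580193 0.2547489  0.23820558]
[[297.31863964   0.         251.72210013]
 [  0.         297.31863964 191.32327891]
 [  0.           0.           1.        ]] [[-3.19209506e-04  9.68175193e-01  2.50273239e-01  6.63335456e-02]
 [ 9.99999890e-01  2.23175189e-04  4.12096752e-04 -5.47766206e-04]
 [ 3.43127075e-04  2.50273343e-01 -9.68175158e-01 -9.21383973e-02]
 [ 0.00000000e+00  0.00000000e+00  0.00000000e+00  1.00000000e+00]]
```

View pics/w1.png

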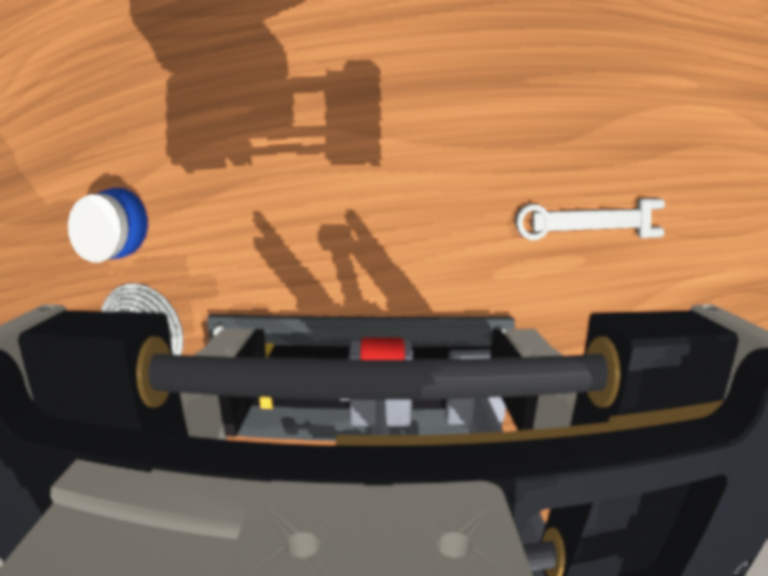

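Wrist view: the red barrel is centred at about (383,350), 2–3 mm toward +y of the tool. Its front edge implies x is about −41 mm in tool axes, which matches the side-view estimate. Moving down onto it with the jaws open.

Request:
play_rows:
  series:
    - [100,-0.02,0.001,0.0,0]
    - [100,-0.0405,0.0025,0.01,0]
    - [100,-0.0415,0.0025,0.035,0]
    - [100,-0.0415,0.0025,0.06,0]
    - [100,-0.0415,0.0025,0.085,0]
    - [100,-0.0415,0.0025,0.1,0]
    - [100,-0.0415,0.0025,0.108,0]
    - [100,-0.0415,0.0025,0.108,0]

```text
clock: 2.75
tool_pos: [0.5551, -0.0591, 0.1833]
orientation: [-180.0, -0.1, 172.9]
force: [0.4, 1.1, 0.0]
opening: 0.0875
```

```bash
cat > look.py <<'E'
import sys
from plant import get_obs, snapshot
import cv2,numpy as np
t=sys.argv[1]
o=get_obs(); print(o["tool_pos"],o["orientation"],o["force"],o["opening"],o["clock"])
s=snapshot("side"); np.savez(f"pics/side{t}.npz",**s); 
cv2.imwrite(f"pics/side{t}.png",cv2.resize(np.clip(s["frame"][135:285,220:365,::-1]*1.3,0,255).astype(np.uint8),None,fx=4,fy=4,interpolation=cv2.INTER_CUBIC))
s=snapshot("scene"); np.savez(f"pics/scene{t}.npz",**s)
cv2.imwrite(f"pics/scene{t}.png",cv2.resize(s["frame"][120:250,120:280,::-1],None,fx=4,fy=4,interpolation=cv2.INTER_CUBIC))
E
python3 look.py 2
```

```text
[ 0.55507225 -0.05911815  0.18330385] [-1.79964585e+02 -1.06833309e-01  1.72866096e+02] [0.40034442 1.10303409 0.02016646] 0.08754867138470927 2.75
```

View pics/side2.png

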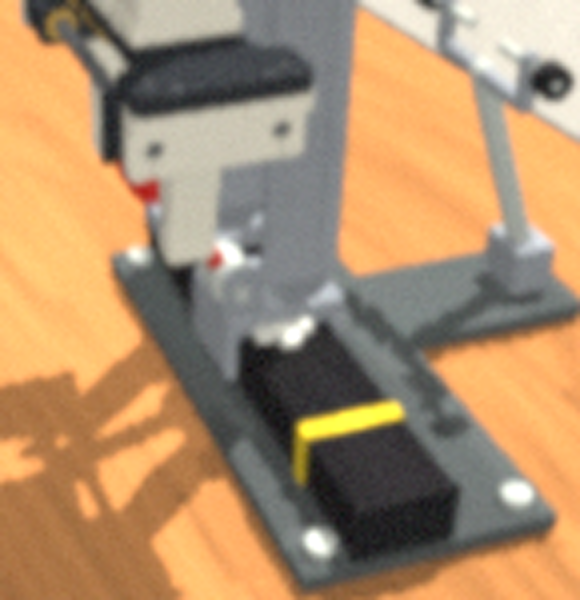

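Request:
play_rows:
  series:
    - [0,0,0,0,0]
    - [0,0,0,0,0]
    - [0,0,0,0,0]
    - [0,0,0,0,0]
    - [0,0,0,0,0]
    - [0,0,0,0,0]
    - [0,0,0,0,0]
    - [0,0,0,0,0]
    - [0,0,0,0,0]
    - [0,0,0,0,0]

```text
clock: 3.85
tool_pos: [0.5558, -0.0582, 0.1841]
orientation: [180.0, 0.0, 172.9]
force: [-0.1, 1.5, 0.0]
opening: 0.0261
```

```bash
python3 look.py 3
```

```text
[ 0.55579718 -0.05816468  0.18412282] [1.79987414e+02 1.27173129e-04 1.72921140e+02] [-0.10682422  1.46313453  0.02867489] 0.026094640333126223 3.85
```

View pics/side3.png

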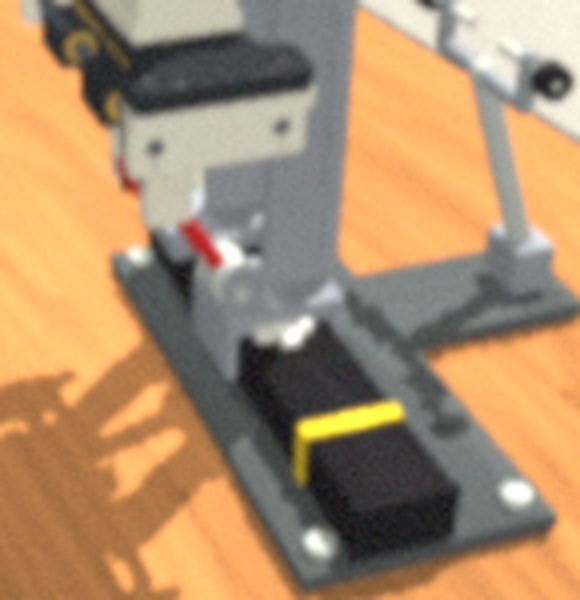

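Opening is 26.1 mm, so the barrel is gripped. Now drawing it most of the way out.

Request:
play_rows:
  series:
    - [0,0,-0.004,0,0]
    - [0,0,-0.01,0,0]
    - [0,0,-0.017,0,0]
    - [0,0,-0.024,0,0]
    - [0,0,-0.031,0,0]
    - [0,0,-0.038,0,0]
    - [0,0,-0.045,0,0]
    - [0,0,-0.05,0,0]
    - [0,0,-0.05,0,0]
    - [0,0,-0.05,0,0]

```text
clock: 4.95
tool_pos: [0.5494, -0.1081, 0.1841]
orientation: [180.0, -0.0, 172.9]
force: [-0.6, 4.0, 1.9]
opening: 0.0254
```

```bash
python3 look.py 4
```

```text
[ 0.54938229 -0.10805248  0.18409547] [ 1.79996497e+02 -2.29507209e-02  1.72900308e+02] [-0.59931899  4.00893877  1.88124164] 0.02542681632730163 4.95
```

View pics/side4.png

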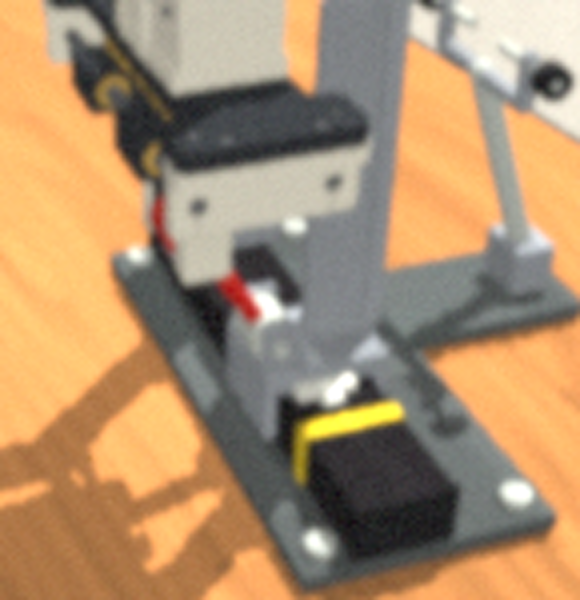

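View pics/scene4.png

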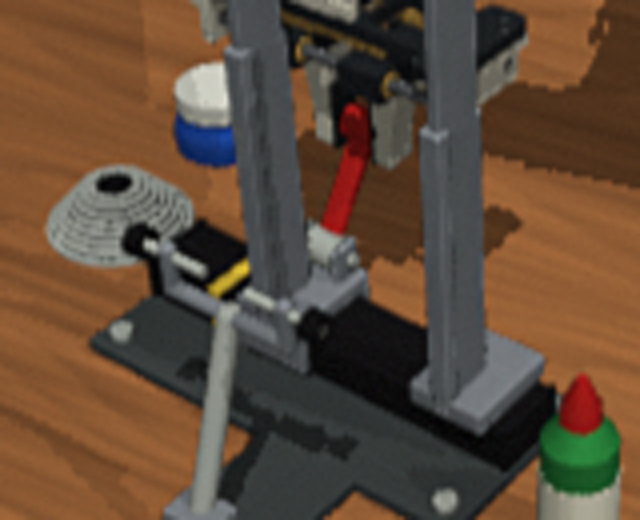

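```bash
python3 - <<'E'
from h import *
for t in (3,4):
  s=load(f"pics/side{t}.npz");im=np.clip(s["frame"][:,:,::-1]*1.3,0,255).astype(np.uint8)
  cv2.imwrite(f"pics/z{t}.png",cv2.resize(im[205:260,270:335],None,fx=10,fy=10,interpolation=cv2.INTER_CUBIC))
E
```

```text
(no output)
```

View pics/z3.png

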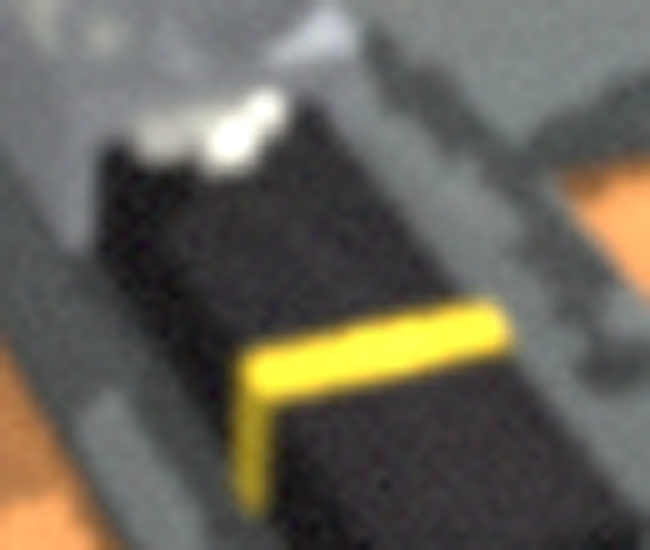

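View pics/z4.png

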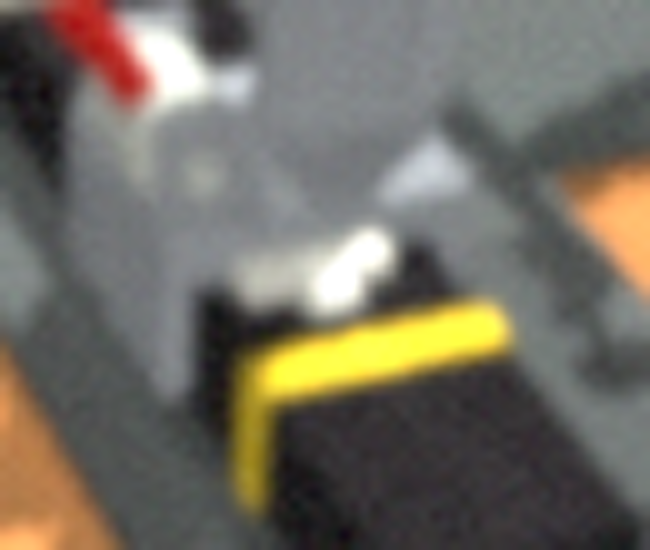

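```bash
python3 - <<'E'
from h import *
O=np.array([.622,-.0585]);p=np.radians(-7.1);R=np.array([[np.cos(p),-np.sin(p)],[np.sin(p),np.cos(p)]])
s=load("pics/side4.npz")
def loc(u,v,h): return ((ray(s,(270+u/10-.45,205+v/10-.45),h)[:2]-O)@R).round(4)
for h in(.042,.044,.046,.05): print(h,'tip4',loc(320,315,h),'tip3',loc(225,175,h))
for n,u,v in[("tF in",248,352),("tF out",275,403),("tB in",490,300),("tB out",510,345),("mid in",340,330),("mid out",352,386)]: print(n,loc(u,v,.042))
# sub-pixel tape centre from colour on top face
f=s["frame"];hsv=cv2.cvtColor(f,cv2.COLOR_RGB2HSV);m=(hsv[...,0]>20)&(hsv[...,0]<35)&(hsv[...,1]>120)&(hsv[...,2]>90)
pts=[((ray(s,(u,v),.042)[:2]-O)@R) for v,u in zip(*np.nonzero(m)) if 290<u<325 and 230<v<250]
pts=np.array(pts); q=pts[(pts[:,0]>-.018)&(pts[:,0]<.02)]; print(len(q),q.mean(0),np.polyfit(q[:,0],q[:,1],1),np.percentile(q[:,1],[2,98]))
E
```

```text
0.042 tip4 [-0.0046 -0.0949] tip3 [-0.0034 -0.0473]
0.044 tip4 [-0.0058 -0.0971] tip3 [-0.0046 -0.0498]
0.046 tip4 [-0.007  -0.0993] tip3 [-0.0058 -0.0522]
0.05 tip4 [-0.0094 -0.1038] tip3 [-0.0082 -0.0572]
tF in [-0.0223 -0.1006]
tF out [-0.0237 -0.1159]
tB in [ 0.0284 -0.1013]
tB out [ 0.0256 -0.1148]
mid in [-0.0029 -0.1003]
mid out [-0.008  -0.1161]
122 [ 0.00099911 -0.10824606] [ 0.02573398 -0.10827177] [-0.11665166 -0.09947059]
```

Request:
play_rows:
  series:
    - [0,0,-0.003,0,0]
    - [0,0,-0.006,0,0]
    - [0,0,-0.0085,0,0]
    - [0,0,-0.0085,0,0]
    - [0,0,-0.0085,0,0]
    - [0,0,-0.0085,0,0]

```text
clock: 5.65
tool_pos: [0.5484, -0.1162, 0.1841]
orientation: [-180.0, -0.0, 172.9]
force: [-2.8, 3.8, 2.5]
opening: 0.0258
```

```bash
python3 look.py 5; python3 - <<'E'
from h import *
from plant import snapshot
F=[]
s=load("pics/side5.npz")
F=[s["frame"].astype(float)]+[snapshot("side")["frame"].astype(float) for _ in range(5)]
im=np.clip(np.mean(F,0)[:,:,::-1]*1.2,0,255).astype(np.uint8); s["frame"]=np.mean(F,0).astype(np.uint8); np.savez("pics/side5m.npz",**s)
cv2.imwrite("pics/z5.png",cv2.resize(im[205:260,270:335],None,fx=10,fy=10,interpolation=cv2.INTER_CUBIC))
w=snapshot("wrist")["frame"][:,:,::-1]
cv2.imwrite("pics/w5.png",cv2.resize(w,(768,576)))
E
```

```text
[ 0.5483587  -0.11617096  0.18411069] [-1.79997288e+02 -2.87787611e-02  1.72935347e+02] [-2.77335969  3.83573422  2.46872061] 0.025785352951359905 5.65
```

View pics/z5.png

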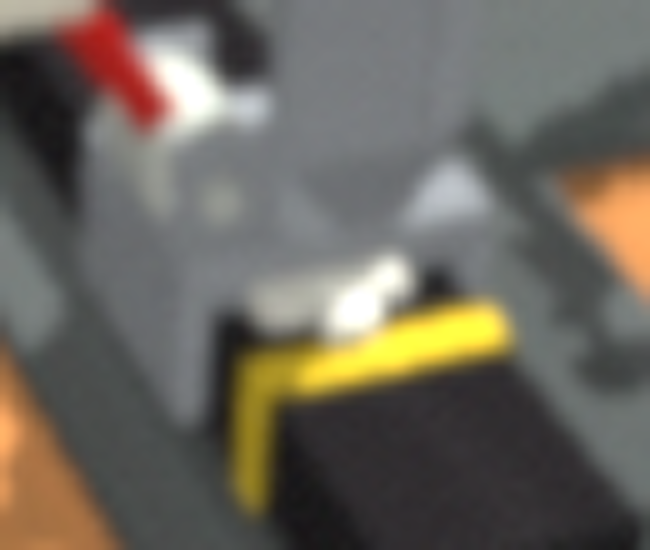

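View pics/w5.png

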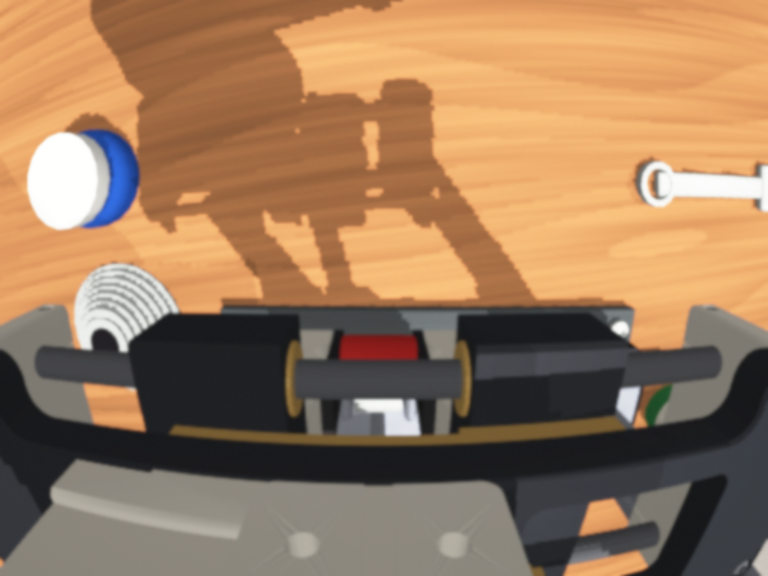

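```bash
python3 - <<'E'
from h import *
O=np.array([.622,-.0585]);p=np.radians(-7.1);R=np.array([[np.cos(p),-np.sin(p)],[np.sin(p),np.cos(p)]])
s=load("pics/side5m.npz");f=s["frame"]
def loc(u,v,h): return ((ray(s,(270+u/10-.45,205+v/10-.45),h)[:2]-O)@R).round(4)
for h in(.043,.045): print(h,loc(338,336,h),loc(345,342,h),'face',loc(215,310,.042),loc(440,262,.042))
print(f[230:246,296:314].min(2))
print('B/R yellow'); print(f[230:246,296:314,2])
i=cv2.resize(np.clip(f[225:245,290:320,::-1]*1.0,0,255).astype(np.uint8),None,fx=25,fy=25,interpolation=cv2.INTER_NEAREST);cv2.imwrite("pics/z5n.png",i)
E
```

```text
0.043 [-0.0047 -0.1029] [-0.0042 -0.105 ] face [-0.023  -0.0869] [ 0.0248 -0.0874]
0.045 [-0.0059 -0.1051] [-0.0054 -0.1072] face [-0.023  -0.0869] [ 0.0248 -0.0874]
[[101 103 102 102 104 104 105 106 107 111 116 125 138 140 122 100  93  91]
 [105 105 106 107 110 114 117 119 121 126 135 156 179 179 147 106  83  72]
 [111 116 117 120 122 125 131 134 139 147 161 187 205 198 161 107  65  49]
 [122 125 127 130 133 138 146 154 162 178 192 199 200 187 154 102  52  34]
 [130 135 136 136 138 142 151 169 190 217 220 203 173 149 124  82  46  37]
 [129 138 140 140 138 138 151 180 216 232 232 208 153 111  88  61  43  41]
 [122 133 137 134 129 127 150 187 219 228 225 196 133  80  60  51  46  46]
 [ 99 112 114 111 100 106 138 175 194 196 188 159 108  64  53  51  52  53]
 [ 64  76  75  69  63  76 110 141 149 145 139 120  86  61  55  57  57  56]
 [ 36  42  40  37  34  49  78 101 104  98  93  84  69  60  57  55  56  55]
 [ 30  30  31  30  31  38  52  66  69  67  65  62  60  58  54  53  52  48]
 [ 28  31  32  33  36  43  49  54  55  55  54  54  54  54  52  47  46  44]
 [ 29  31  31  36  43  48  50  50 
[... 778 characters left out ...]
133  80  60  51  46  46]
 [ 99 112 114 111 100 106 138 175 194 196 188 159 108  64  53  51  52  53]
 [ 64  76  75  69  63  76 110 141 149 145 139 120  86  61  55  57  57  56]
 [ 36  42  40  37  34  49  78 101 104  98  93  84  69  60  57  55  56  55]
 [ 30  30  31  30  31  38  52  66  69  67  65  62  60  58  54  53  52  48]
 [ 28  31  32  33  36  43  49  54  55  55  54  54  54  54  52  47  46  44]
 [ 29  31  31  36  43  48  50  50  51  49  48  48  47  47  47  41  41  41]
 [ 31  31  32  37  44  45  47  46  44  41  43  44  44  44  42  42  41  39]
 [ 26  28  32  35  40  42  41  41  40  40  40  41  42  44  44  44  43  42]
 [ 27  25  31  37  40  41  40  41  39  39  41  42  43  44  42  44  45  42]]
```

View pics/z5n.png

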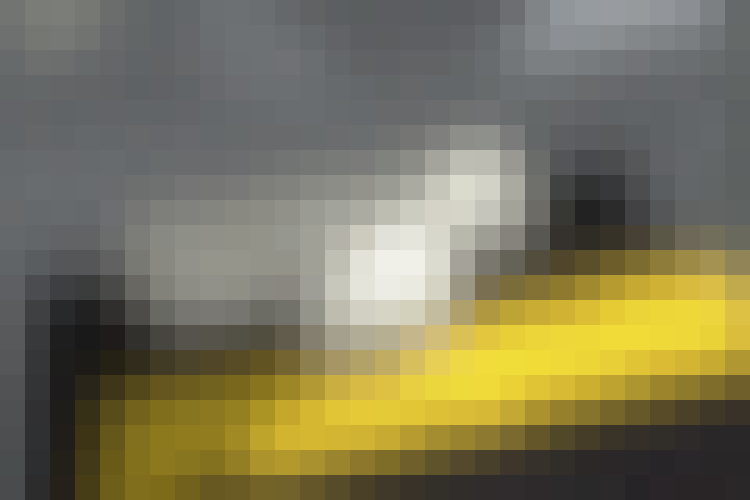

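View pics/scene5.png

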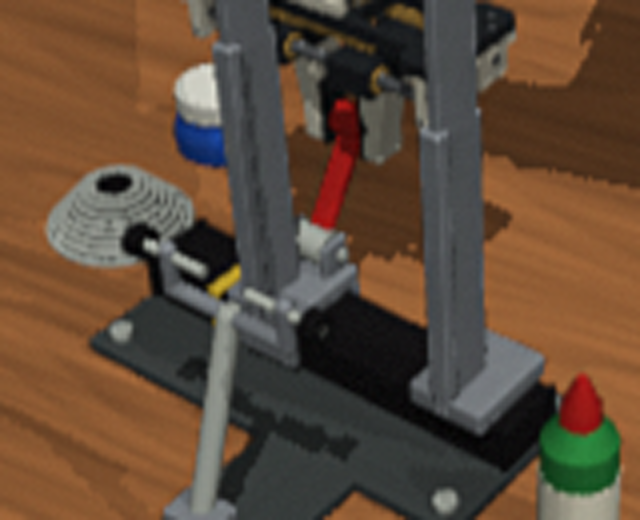

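```bash
python3 - <<'E'
from h import *
O=np.array([.622,-.0585]);p=np.radians(-7.1);R=np.array([[np.cos(p),-np.sin(p)],[np.sin(p),np.cos(p)]])
s=load("pics/side5m.npz")
A=np.mean([load(f"pics/side{i}.npz")["frame"].astype(float) for i in(0,2,3)],0)
B=load("pics/side4.npz")["frame"].astype(float);C=s["frame"].astype(float)
def L(u,v,h): return (ray(s,(u,v),h)[:2]-O)@R
for n,f,(u0,u1,v0,v1) in[("start",A,(286,302,211,225)),("4",B,(298,312,226,238)),("5",C,(300,316,228,242))]:
    w=np.clip(f.min(2)[v0:v1,u0:u1]-165,0,None);vv,uu=np.mgrid[v0:v1,u0:u1]
    u=(w*uu).sum()/w.sum();v=(w*vv).sum()/w.sum();print(n,u,v,L(u,v,.045).round(4),w.max())
# tape profile on top face: yellow weight (R-B), per column of local x
f=A;w=np.clip((f[...,0]-f[...,2])-60,0,None)
vv,uu=np.mgrid[230:252,290:326];W=w[230:252,290:326]
P=np.array([L(a,b,.0425) for a,b in zip(uu.ravel(),vv.ravel())]);W=W.ravel()
for lo in np.arange(-.02,.02,.008):
    k=(P[:,0]>lo)&(P[:,0]<lo+.008)&(P[:,1]<-.09)&(P[:,1]>-.13); print(lo.round(3),(W[k]*P[k,1]).sum()/W[k].sum())
i=cv2.resize(np.clip(A[205:230,282:312,::-1],0,255).astype(np.uint8),None,fx=20,fy=20,interpolation=cv2.INTER_NEAREST);cv2.imwrite("pics/z0n.png",i)
E
```

```text
start 293.3653566229985 217.72561863173217 [ 0.0035 -0.0381] 53.66666666666666
4 304.36253776435046 231.52567975830814 [ 0.0048 -0.0872] 62.0
5 305.87225548902194 234.5758483033932 [ 0.0034 -0.0968] 67.0
-0.02 -0.10846984863249307
-0.012 -0.108849176056636
-0.004 -0.10890688801423615
0.004 -0.10852310309405133
0.012 -0.1085254454256667
```

View pics/z0n.png

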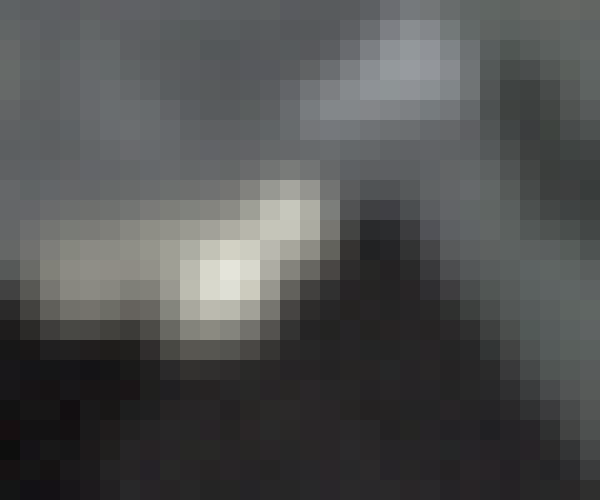

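```bash
python3 - <<'E'
from h import *
O=np.array([.622,-.0585]);p=np.radians(-7.1);R=np.array([[np.cos(p),-np.sin(p)],[np.sin(p),np.cos(p)]])
s=load("pics/side5m.npz")
A=np.mean([load(f"pics/side{i}.npz")["frame"].astype(float) for i in(0,2,3)],0).astype(np.float32)
C=s["frame"].astype(np.float32)
def prof(f,x,ys,h=.042):
    px=np.array([proj(s,np.append(R@np.array([x,y])+O,h)) for y in ys],np.float32)
    return cv2.remap(f,px[None,:,0],px[None,:,1],cv2.INTER_LINEAR)[0]
ys=np.arange(-.15,-.185,-.0015)
q=np.mean([prof(A,x,ys).mean(1) for x in(-.01,0,.01)],0);print('end',[(round(a*1e3,1),int(b)) for a,b in zip(ys,q)])
for n,f,y0 in(("start",A,-.020),("now",C,-.078)):
  ys=np.arange(y0,y0-.04,-.002)
  for x in(-.021,-.005,-.0,.017,.02):
    print(n,x,[(round(a*1e3),int(b)) for a,b in zip(ys,prof(f,x,ys).min(1))])
E
```

```text
end [(np.float64(-150.0), 42), (np.float64(-151.5), 42), (np.float64(-153.0), 42), (np.float64(-154.5), 42), (np.float64(-156.0), 41), (np.float64(-157.5), 41), (np.float64(-159.0), 41), (np.float64(-160.5), 41), (np.float64(-162.0), 41), (np.float64(-163.5), 40), (np.float64(-165.0), 39), (np.float64(-166.5), 34), (np.float64(-168.0), 30), (np.float64(-169.5), 27), (np.float64(-171.0), 24), (np.float64(-172.5), 23), (np.float64(-174.0), 22), (np.float64(-175.5), 22), (np.float64(-177.0), 23), (np.float64(-178.5), 22), (np.float64(-180.0), 23), (np.float64(-181.5), 23), (np.float64(-183.0), 24), (np.float64(-184.5), 25)]
start -0.021 [(-20, 98), (-22, 97), (-24, 94), (-26, 87), (-28, 76), (-30, 60), (-32, 45), (-34, 35), (-36, 32), (-38, 30), (-40, 26), (-42, 22), (-44, 22), (-46, 21), (-48, 20), (-50, 19), (-52, 15), (-54, 19), (-56, 24), (-58, 27)]
start -0.005 [(-20, 109), (-22, 114), (-24, 120), (-26, 127), (-28, 134), (-30, 134), (-32, 133), (-34, 127), (-36, 120), (-38, 117), (-40, 115), (-42, 112), (-44, 102), (-46, 87), (-48, 67), (-50, 47), (-52, 41), (-54, 37), (-56, 35), (
[... 1275 characters left out ...]
, (-84, 130), (-86, 142), (-88, 150), (-90, 162), (-92, 178), (-94, 200), (-96, 217), (-98, 208), (-100, 187), (-102, 153), (-104, 121), (-106, 89), (-108, 70), (-110, 59), (-112, 54), (-114, 49), (-116, 46)]
now 0.017 [(-78, 107), (-80, 122), (-82, 137), (-84, 155), (-86, 159), (-88, 150), (-90, 128), (-92, 100), (-94, 70), (-96, 46), (-98, 42), (-100, 42), (-102, 46), (-104, 50), (-106, 54), (-108, 55), (-110, 54), (-112, 50), (-114, 46), (-116, 42)]
now 0.02 [(-78, 106), (-80, 109), (-82, 114), (-84, 112), (-86, 104), (-88, 91), (-90, 66), (-92, 49), (-94, 36), (-96, 38), (-98, 40), (-100, 43), (-102, 48), (-104, 52), (-106, 55), (-108, 55), (-110, 55), (-112, 51), (-114, 47), (-116, 42)]
```

```bash
python3 - <<'E'
from h import *
from plant import snapshot
O=np.array([.622,-.0585]);p=np.radians(-7.1);R=np.array([[np.cos(p),-np.sin(p)],[np.sin(p),np.cos(p)]])
S=[snapshot("side") for _ in range(6)]
s=S[0].copy();s["z_map"]=np.median([a["z_map"] for a in S],0);f=np.mean([a["frame"].astype(float) for a in S],0)
P=cloud(s);np.set_printoptions(linewidth=200)
Q=(P[...,:2]-O)@R
r=(slice(228,246),slice(294,316))
print((P[...,2][r]*1e3).astype(int)); print((Q[...,1][r]*1e3).astype(int)); print(f.min(2)[r].astype(int))
E
```

```text
[[58 57 58 58 58 57 57 57 58 57 57 56 57 57 56 56 55 55 54 53 53 52]
 [58 57 57 58 57 57 57 57 57 56 56 55 55 54 54 53 53 53 51 51 51 50]
 [58 57 56 57 56 55 55 55 55 55 54 53 53 52 51 51 51 50 49 49 48 48]
 [56 55 55 54 55 54 53 53 52 51 52 51 50 50 50 50 48 47 47 46 46 44]
 [54 54 53 52 52 52 51 51 50 50 50 50 49 50 50 51 45 43 42 42 42 41]
 [51 51 50 50 51 50 50 50 50 50 50 50 50 50 50 51 50 43 42 43 43 42]
 [49 50 49 50 50 50 50 50 50 49 49 50 49 49 49 48 48 42 42 42 43 43]
 [46 48 50 50 50 50 50 50 51 50 50 50 50 47 46 46 45 43 42 42 43 42]
 [42 47 49 50 49 49 48 47 50 50 50 50 50 50 43 42 42 42 42 42 42 43]
 [43 42 47 47 47 47 45 45 48 50 50 50 49 49 43 42 42 43 42 43 43 43]
 [42 43 45 42 42 43 42 43 46 49 48 48 47 47 43 43 43 44 43 43 43 44]
 [42 41 42 42 42 43 43 43 43 47 46 45 43 43 43 43 43 43 43 43 43 43]
 [42 42 43 42 43 43 42 43 43 43 42 43 44 44 43 43 42 43 44 43 43 43]
 [42 43 42 43 43 43 42 43 43 43 43 43 44 43 44 43 43 43 42 42 43 43]
 [41 43 43 43 43 43 43 43 43 44 44 44 43 43 42 42 42 42 42 42 43 43]
 [39 43 43 43 43 44 43 43 43 43 42 42 43 43 42 43 43 43 42 42 43 
[... 3116 characters left out ...]
4  76 110 140 149 145 136 119  88  60  55  56  56  56  56  56]
 [ 23  28  36  42  40  36  35  49  78 101 103  97  94  85  71  60  57  58  55  55  53  52]
 [ 25  25  27  28  29  31  32  38  53  67  69  66  66  64  60  57  57  54  51  49  47  47]
 [ 25  26  30  31  32  31  37  43  50  54  55  55  54  54  54  53  50  48  42  42  41  42]
 [ 26  28  31  30  32  35  42  48  49  52  50  49  48  47  47  48  47  45  41  40  38  42]
 [ 28  30  29  29  32  37  44  47  46  46  45  43  42  44  45  46  43  44  41  42  39  37]
 [ 25  29  27  29  29  37  42  41  43  41  39  41  42  41  43  45  42  42  41  40  41  39]
 [ 25  27  28  28  33  36  38  40  39  40  41  40  38  39  39  41  42  41  43  42  40  37]]
```

Depth shows the pointer's front face at stand y −0.109 and the tape middle at about −0.1087, so the tip is on the tape within about 1 mm. It travelled 58.4 mm by the tool and 58.7 mm by the image. Starting the swing, with a check while the lever is still above 0.4 rad.

Request:
play_rows:
  series:
    - [0,0.0025,0,0.0015,0]
    - [0,0.0053,0,0.0035,0]
    - [0,0.0085,0,0.006,0]
    - [0,0.0116,0,0.0085,0]
    - [0,0.0145,0,0.011,0]
    - [0,0.0173,0,0.0141,0]
    - [0,0.02,0,0.017,0]
    - [0,0.0225,0,0.0202,0]
    - [0,0.0248,0,0.0234,0]
    - [0,0.0248,0,0.0234,0]

```text
clock: 7.35
tool_pos: [0.526, -0.113, 0.1622]
orientation: [180.0, 0.3, 173.0]
force: [1.2, 3.8, 5.6]
opening: 0.026
```

```bash
cat > ptr.py <<'E'
from h import *
from plant import snapshot,get_obs
import sys
O=np.array([.622,-.0585]);p=np.radians(-7.1);R=np.array([[np.cos(p),-np.sin(p)],[np.sin(p),np.cos(p)]])
o=get_obs();t=o["tool_pos"];print(o["clock"],t,'local',(t[:2]-O)@R,o["force"],o["orientation"],o["opening"])
S=[snapshot("side") for _ in range(4)]
s=S[0].copy();s["z_map"]=np.median([a["z_map"] for a in S],0);f=np.mean([a["frame"].astype(float) for a in S],0);s["frame"]=f.astype(np.uint8)
P=cloud(s);Q=(P[...,:2]-O)@R;z=P[...,2]
reg=np.zeros(z.shape,bool);reg[220:250,285:325]=1
m=reg&(z>.0475)&(z<.0515)&(abs(Q[...,0])<.012)&(Q[...,1]<-.095);print('ptr top y',np.sort(Q[...,1][m])[:8].round(4),m.sum())
m=reg&(z>.052)&(z<.058)&(abs(Q[...,0])<.02)&(f.min(2)<125);print('face',np.percentile(Q[...,1][m],[2,10,30]).round(4))
hs=cv2.cvtColor(s["frame"],cv2.COLOR_RGB2HSV)
red=((hs[...,0]<6)|(hs[...,0]>174))&(hs[...,1]>150)&(hs[...,2]>70)&(abs(Q[...,1]+.066)<.05)&(Q[...,0]<0)&(z>.04)
q=np.c_[Q[red],z[red]];print('red',len(q),q.min(0).round(3),q.max(0).round(3))
cv2.imwrite(f"pics/p{sys.argv[1]}.png",cv2.resize(np.clip(f[135:285,220:365,::-1]*1.3,0,255).astype(np.uint8),None,fx=4,fy=4,interpolation=cv2.INTER_CUBIC))
E
python3 ptr.py 6
```

```text
7.35 [ 0.52598654 -0.11296524  0.1621664 ] local [-0.08854524 -0.065915  ] [1.20704827 3.81535903 5.5613315 ] [179.96854694   0.29426717 172.99198078] 0.02599904080211866
ptr top y [-0.11   -0.1099 -0.1096 -0.1092 -0.1088 -0.1085 -0.1085 -0.1078] 51
face [-0.0936 -0.0929 -0.0923]
red 89 [-0.067 -0.076  0.079] [-0.035 -0.061  0.102]
```

View pics/p6.png

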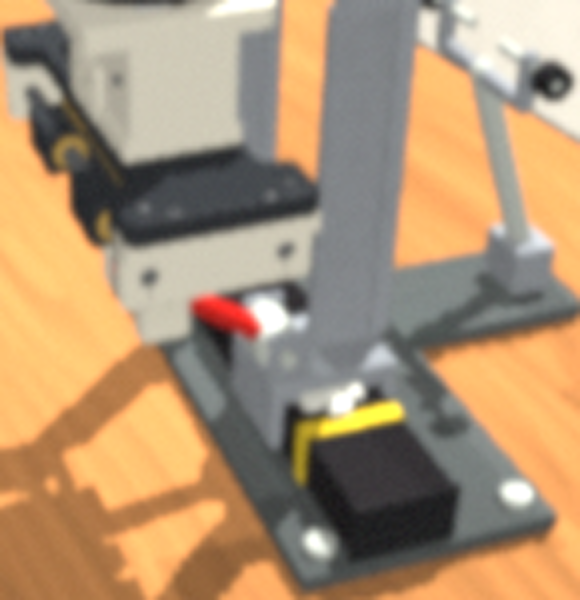

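Request:
play_rows:
  series:
    - [0,0.002,0,0.003,0]
    - [0,0.0042,0,0.007,0]
    - [0,0.006,0,0.0105,0]
    - [0,0.0077,0,0.014,0]
    - [0,0.009,0,0.0178,0]
    - [0,0.0104,0,0.0216,0]
    - [0,0.0115,0,0.0255,0]
    - [0,0.0124,0,0.0293,0]
    - [0,0.013,0,0.033,0]
    - [0,0.0136,0,0.0372,0]

```text
clock: 8.55
tool_pos: [0.5114, -0.1113, 0.1245]
orientation: [180.0, 0.1, 173.0]
force: [-3.0, 5.1, 8.4]
opening: 0.0256
```

```bash
python3 ptr.py 7
```

```text
8.55 [ 0.51142281 -0.1113448   0.12451391] local [-0.10319759 -0.06610709] [-2.99463862  5.10548326  8.41617101] [1.79984300e+02 1.44907329e-01 1.72976398e+02] 0.025551923159722528
ptr top y [-0.11   -0.1096 -0.1095 -0.1093 -0.1087 -0.1087 -0.1082 -0.1076] 54
face [-0.0939 -0.0935 -0.0924]
red 2 [-0.07  -0.081  0.234] [-0.068 -0.078  0.235]
```

Request:
play_rows:
  series:
    - [0,0.0003,0,0.003,0]
    - [0,0.0005,0,0.006,0]
    - [0,0.0005,0,0.009,0]
    - [0,0.0005,0,0.0115,0]
    - [0,0.0005,0,0.013,0]
    - [0,0.0005,0,0.013,0]
    - [0,0.0005,0,0.013,0]

```text
clock: 9.45
tool_pos: [0.5105, -0.1114, 0.111]
orientation: [180.0, 0.1, 173.0]
force: [-1.5, 5.4, 3.7]
opening: 0.0258
```

```bash
python3 ptr.py 8; python3 look.py 8
```

```text
9.45 [ 0.5105122  -0.11137237  0.11097565] local [-0.1040978 -0.066247 ] [-1.47152494  5.39178915  3.66872565] [1.79992242e+02 7.18310034e-02 1.72956212e+02] 0.025834961973459875
ptr top y [-0.1096 -0.1094 -0.1094 -0.1093 -0.109  -0.1088 -0.1088 -0.1086] 52
face [-0.0939 -0.0934 -0.0928]
[ 0.51050662 -0.11139665  0.11099867] [1.79991064e+02 7.42580694e-02 1.72951301e+02] [-0.92859694  5.49845384  4.62371602] 0.02584325253055049 9.65Traceback (most recent call last):
  File "ptr.py", line 14, in <module>
    q=np.c_[Q[red],z[red]];print('red',len(q),q.min(0).round(3),q.max(0).round(3))
                                              ~~~~~^^^
    return umr_minimum(a, axis, None, out, keepdims, initial, where)
ValueError: zero-size array to reduction operation minimum which has no identity
```

View pics/scene8.png

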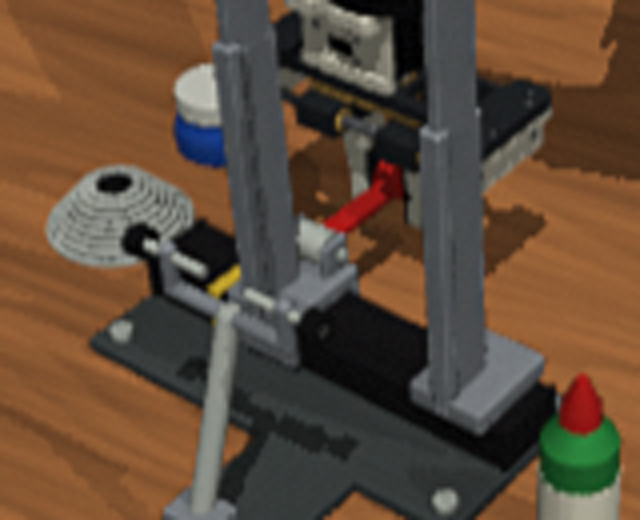

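```bash
cat > lev.py <<'E'
from h import *
import sys
from plant import snapshot,get_obs
O=np.array([.622,-.0585]);p=np.radians(-7.1);R=np.array([[np.cos(p),-np.sin(p)],[np.sin(p),np.cos(p)]])
print(get_obs()["force"],get_obs()["tool_pos"])
S=[snapshot("scene") for _ in range(4)];s=S[0].copy();s["z_map"]=np.median([a["z_map"] for a in S],0)
s["frame"]=np.mean([a["frame"].astype(float) for a in S],0).astype(np.uint8)
P=cloud(s);Q=(P[...,:2]-O)@R;z=P[...,2];h=cv2.cvtColor(s["frame"],cv2.COLOR_RGB2HSV)
m=((h[...,0]<6)|(h[...,0]>174))&(h[...,1]>150)&(h[...,2]>60)&(abs(Q[...,1]+.066)<.03)&(Q[...,0]<0)&(Q[...,0]>-.13)&(z>.03)
x,zz,y=Q[...,0][m],z[m],Q[...,1][m]
for lo in np.arange(-.12,-.02,.01):
    k=(x>=lo)&(x<lo+.01)
    if k.sum()>2: print(round(lo+.005,3),k.sum(),'z med/max',np.median(zz[k]).round(4),zz[k].max().round(4),'y',np.median(y[k]).round(4))
k=(x>-.088)&(x<-.04);pf=np.polyfit(x[k],zz[k],1);print('slope angle',-np.arctan(pf[0]),'z at pivot',np.polyval(pf,-.024))
cv2.imwrite(f"pics/l{sys.argv[1]}.png",cv2.resize(s["frame"][150:190,185:235,::-1],None,fx=14,fy=14,interpolation=cv2.INTER_CUBIC))
E
python3 lev.py 8
```

```text
[-1.72542834  5.45104195  4.94711931] [ 0.51051183 -0.11136937  0.11098095]
-0.105 7 z med/max 0.0777 0.0795 y -0.07
-0.095 30 z med/max 0.0735 0.0771 y -0.0661
-0.085 19 z med/max 0.0715 0.0737 y -0.0609
-0.075 16 z med/max 0.0715 0.0726 y -0.061
-0.065 19 z med/max 0.071 0.0727 y -0.063
-0.055 19 z med/max 0.0711 0.0731 y -0.0619
-0.045 20 z med/max 0.0707 0.0726 y -0.062
-0.035 5 z med/max 0.0715 0.0722 y -0.0641
slope angle 3.799579377187107e-05 z at pivot 0.07035134081731045
```

View pics/l8.png

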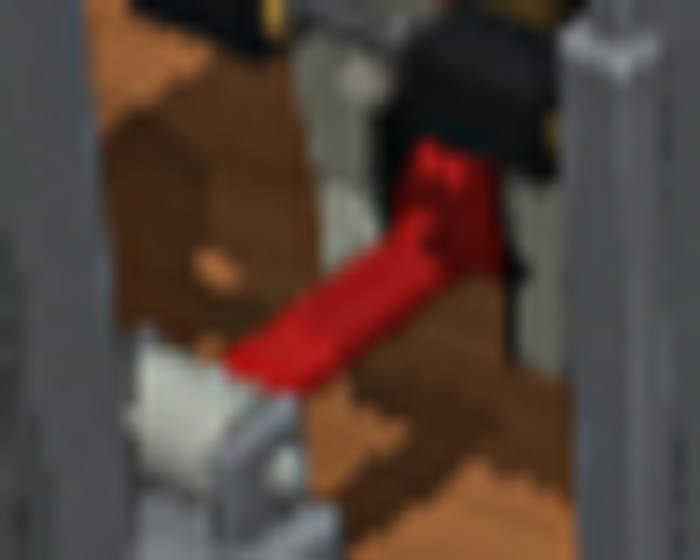

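The rod's slope is 0.00 rad and the barrel top is at 79.5 mm (79 mm expected), so the lever is level. A small extra press will confirm it's on the stop.

Request:
play_rows:
  series:
    - [0,0,0,0.001,0]
    - [0,0,0,0.002,0]
    - [0,0,0,0.002,0]
    - [0,0,0,0.002,0]
    - [0,0,0,0.002,0]

```text
clock: 10.45
tool_pos: [0.5105, -0.1115, 0.1099]
orientation: [-180.0, 0.1, 173.0]
force: [-4.9, 5.8, 15.2]
opening: 0.0258
```

```bash
sed -i "s/^q=np.c_.*//" ptr.py; python3 lev.py 9; python3 ptr.py 9
```

```text
[-4.9443633   5.82667648 15.21223184] [ 0.51053167 -0.11153128  0.10993795]
-0.105 5 z med/max 0.0768 0.0771 y -0.0687
-0.095 32 z med/max 0.0729 0.0777 y -0.0676
-0.085 20 z med/max 0.0708 0.0719 y -0.0633
-0.075 15 z med/max 0.0699 0.0725 y -0.0606
-0.065 19 z med/max 0.071 0.0721 y -0.0609
-0.055 17 z med/max 0.0709 0.0725 y -0.0616
-0.045 22 z med/max 0.0709 0.073 y -0.0634
-0.035 5 z med/max 0.0714 0.0722 y -0.0647
slope angle -0.018844032716280375 z at pivot 0.07071372540333044
10.65 [ 0.51050608 -0.1115587   0.10993304] local [-0.10408085 -0.06643265] [-5.49897865  5.68800026 14.93990329] [-1.79988982e+02  9.12462004e-02  1.72974451e+02] 0.025751357231666744
ptr top y [-0.1101 -0.1099 -0.1097 -0.1095 -0.1091 -0.1087 -0.1086 -0.1085] 51
face [-0.094  -0.0936 -0.0929]
```

View pics/p9.png

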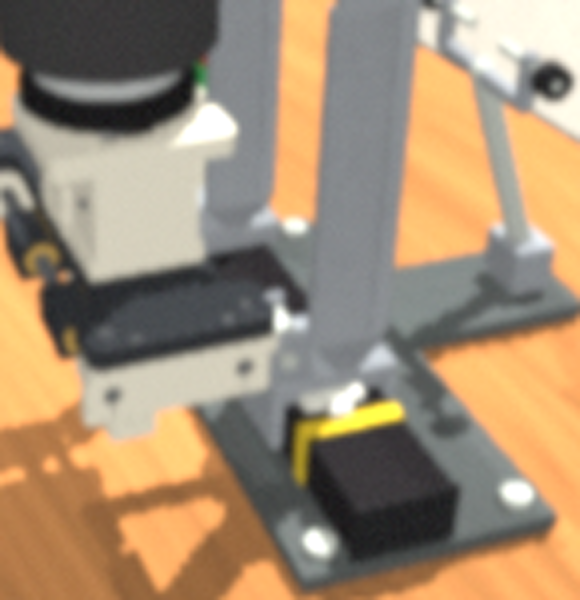

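The press force rose to 15 N for 1 mm of motion with the lever slope unchanged, so it's on the hard stop. The side view shows the pointer at (345,400) on the tape, at y −0.109 to −0.110 against the tape's −0.1087. Handing in.

```bash
python3 -c "
from plant import close_job,get_obs
print(close_job());o=get_obs();print(o['clock'],o['opening'],o['force'])"
```

```text
the job is handed in; nothing more can be done
None
the job is handed in; nothing more can be done
```

I gripped the red lever's barrel, drew the leg out about 58.4 mm to the yellow tape and swung the lever down flat. I handed the job in at about 10.7 s of the 42 s, still holding the lever; no verdict is reported.

- **Pointer:** the side camera's depth puts the tip at stand y −0.109 to −0.110 m and the tape's middle at about −0.1087 m. That is on the tape, about 1 mm past its middle.
- **Lever:** its measured slope is 0.00 to −0.02 rad. Pushing 1 mm further raised the force from 5 to 15 N, so it is on its stop.
- **Grip:** the opening is 25.8 mm on the 26 mm barrel, and about 5.7 N is still pulling along the leg's sliding direction.

**Disagreement:** before the swing, the blurred colour image put the tip up to 5 mm short of the tape's middle. I went with the depth readings, because they agreed with the tool's travel and with the given carriage and pointer sizes. One beam-end edge reading differed by about 3 mm; it would put the tip past the middle rather than short.

The arm did not come near the other things on the bench, but I did not measure them again at the end.

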